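Load a cork bag base under the presser foot

TASK

Get the rectangular cork bag base ready to be stitched down its middle on the sewing machine: raise the presser foot with the lever at the back of the head, lay the cork flat on the machine bed under the foot, straight front to back and centred on the needle, with its rear end two to three centimetres past the needle, then put the lever right down so that the foot holds the cork, and let go. Leave the other things on the table where they are.

Things in the scene. Friction and masses are not known exactly. Their poses are not given: they have to be found in the camera images.
- machine: White household sewing machine, 380 mm long, 180 deep, 290 high, fixed. Origin on the table straight below the needle; x runs along it from head to pillar, -y is its front (the sewer's side), +y its rear. In mm: head x -45 to 52, y -50 to 50, underside 175, top 288 above the table; arm x 40 to 215, same depth, underside 195, thread spool on it to 345 at x 150; pillar x 200 to 315
- needle_point (a point): The point on the bed's top straight below the needle, 75 mm above the table; axes as the machine's. The flat bed reaches from x -75 to 200 and y -90 to 90 about it (mm). The needle is fixed at its highest, tip 19 mm above the bed
- presser_foot: Steel presser foot, 19 mm wide, sole from 20 behind to 16 in front of the needle, its toe turned up (to 28 in front). Origin on the sole's underside at the needle: at bed height when down, 11 mm above the bed when the lever is right up. A spring pushes it down with 4 to 8 N; only the lever raises it
- lever (a joint): Presser-foot lever, grey plastic, sticking out 75 mm rearward from the head's rear face. 0 = right down (points rearward, 0.45 rad below level, foot down), 0.9 = right up (0.45 rad above level, foot raised); starts down, near 0. Turns about the machine's x direction through lever_pivot; about 4 N up or 1 to 2 N down at the paddle, a stop at each end, stays where it is left
- lever_pivot (a point): The lever's pivot inside the head, 30 mm behind the needle (machine +y) and 195 mm above the table; axes as the machine
- lever_paddle (a point): A point on the lever's centre line, 90 mm from the pivot and 17 mm short of the tip, on the thumb paddle (14 mm wide along the machine's x, 9 thick, 50 long, free on all sides)
- cutting_mat: White cutting mat with a grid and a green edge, 450 x 600 x 3 mm, fixed flat on the table. Origin under its centre
- bag_base: Stiff rectangle of pressed cork, 160 mm long (its x), 56 wide (its y), 6 thick, about 35 g, the two ends alike; starts flat on the cutting mat (top of the mat 3 mm above the table). Origin at the centre of its underside
- cork_coaster: Bystander: round cork coaster 94 mm across, 6 thick, on the mat. Origin at the centre of its underside
- quilting_ruler: Bystander: clear acrylic ruler with dark lines, 165 (x) x 65 x 4 mm, on the mat. Origin at the centre of its underside
- rotary_cutter: Bystander: rotary cutter lying on its side on the mat, 170 mm long (x), 48 wide, 20 high. Origin under its middle
- tape_measure: Bystander: round tape measure 56 mm across, 16 high, with a steel end tab, on the mat. Origin at the centre of its underside
- thread_cone: Bystander: upright thread cone, 60 mm across at the foot, 115 high, behind the machine. Origin at the centre of its underside
- pincushion: Bystander: round grey pincushion 72 mm across, 58 high with its pins, behind the machine. Origin at the centre of its underside
- bobbin_box: Bystander: open bobbin box with dividers, 110 x 80 x 28 mm, behind the machine. Origin at the centre of its underside
Things that resemble listed ones, but are neither listed nor needed, are in the scene too. What is shaped like the bag_base but blue or green is not meant.

How it is judged (in metres and radians):
On the way, in this order (a step that is already met when the one before it is completed fails the run):
1. the lever is right up and the presser foot is raised (value of joint lever above 0.78 rad), for 0.2 s.
2. with the foot still raised, the cork lies flat on the bed under it, straight and centred, its rear end 10 to 40 mm past the needle (value of joint lever above 0.7 rad and x of bag_base in the frame of needle_point between -0.007 and 0.007 m and y of bag_base in the frame of needle_point between -0.07 and -0.04 m and z of bag_base in the frame of needle_point below 0.003 m and angle between the x axis of bag_base and the y axis of machine, either way round below 0.14 rad), for 0.2 s.
At the end, for the whole second after the job is handed in: Lever below 0.15 rad; the foot presses the cork (over 1.5 N); the cork lies still and flat on the bed, its middle line within 7 mm of the needle, within 8 degrees of straight front to back, its rear end 10 to 40 mm past the needle; bystanders within 30 mm of their start (value of joint lever below 0.15 rad and contact force between presser_foot and bag_base above 1.5 N and x of bag_base in the frame of needle_point between -0.007 and 0.007 m and y of bag_base in the frame of needle_point between -0.07 and -0.04 m and z of bag_base in the frame of needle_point between -0.003 and 0.003 m and angle between the x axis of bag_base and the y axis of machine, either way round below 0.14 rad and angle between bag_base's own z axis and vertical below 0.05 rad and linear speed of bag_base below 0.01 m/s); the robot touches nothing.
It fails at once if a bystander is shifted by more than 30 mm (distance of any of cork_coaster, quilting_ruler, rotary_cutter, tape_measure, thread_cone, pincushion, bobbin_box from where it was at the start of the episode above 0.03 m).
It also fails if it takes over 72 s, if anything falls off the work surface, if the arm or the gripper's body presses on something with over 40 N, if the wrist force passes 120 N, or if a joint passes its speed limit or range.

ROBOT

A 7-joint arm with a two-finger parallel gripper is mounted at the origin on the work surface. World frame = base frame: x ahead of the robot, y to its left, z up, the work surface at z = 0. Lengths are in m, angles in degrees, forces in N, time in s.
With the tool pointing down it reaches from about 0.375 to 0.925 m from the base axis. Payload 3.1 kg.
Tool frame: the origin (TCP) lies midway between the tips of the shut fingers; the grasp point (between the pads) lies 19 mm behind it; z points along the fingers, y is the line along which they close (so a half turn about z gives the same grasp; the last joint's range is limited). The gripper opens to 85 mm and grips with 20 to 120 N. Pads are 22 mm wide; open, the fingers measure 114 mm over their backs; the gripper's body (76 mm by 85 mm) begins 54 mm behind the grasp point. The pads swing forward as they close: fully open they stand 13 mm farther back than shut.
Start: joints at [-81.52, 21.939, 2.515, 91.553, -1.026, 66.532, -2.859], TCP at [0.158, 0.63, 0.231] pointing down, gripper open.
Joint ranges: [-149.38, 149.38], [-23.57, 123.04], [-84.95, 90], [0, 143.3], [-89.99, 269.99], [3.08, 112.72], [-163.45, 163.45]. Speed limits (degrees/s): [159.86, 159.86, 180, 180, 180, 180, 180].

INTERFACE

Orientations are given as [roll, pitch, yaw] about the fixed x, y, z axes, in that order (R = Rz(yaw) Ry(pitch) Rx(roll)).
In Python, from bench import ctrl, imaging, order, find_in, masks_of gives the robot as it stands.
- The arm moves only by the tool apply_moves, never from a script. Its arguments are lists of equal length, an entry for each row: "xyz": the shift along the world's x, y, z in units of 0.04 m (1.0 is 0.04 m), a list of three; "rot": the turn, a rotation vector about the world's x, y, z in units of 2 rad (1.0 is 2 rad), a list of three. A call has 1 to 12 rows; each row shifts and turns the commanded pose from where the row before left it; what a row does not reach is not made up. A row lasts 1/12 s, in which the tool goes at most 41.7 mm and 7.16 degrees, less where a joint would pass 70% of its speed; a pose out of reach is approached as far as the arm can. A call with a number of a shift or a turn outside -1 to 1 is refused whole. A call with a gripper value outside its range is refused whole. "hand" is the closure, from 0 (fully open) to 1 (shut), set as the call begins (left out, the last holds). The fingers move at their own pace and stop on an object; "newtons" is the grip in N (left out, the last holds). Time passes only in rows, so rows that do not move let the fingers close. It gives the time, the measured TCP pose, the force, the opening and the grip force at its end, in the units of the state.
- ctrl.get_obs(): the state, without advancing time (a new reading comes with each control period).
- imaging.read_camera(name): name is "side" or "top" or "wrist"; returns (picture, depth): 480x640x3 uint8, red, green, blue; 480x640 float32, m along the optical axis (not along the pixel's ray), 0 where there is no reading.
- imaging.get_calibration(name): a dict with "mtx" (3x3 intrinsics, pixels), "T" (4x4, takes a point from camera to world coordinates). Camera axes: x right, y up, looking along -z (the intrinsics and any distortion apply to the point x, -y, -z); pixel columns grow to the right and rows downward; lengths in m; the calibration is good to about 2 mm. The wrist camera is an equidistant fisheye: a pixel r from the principal point sees the ray r / f radians off the axis. A picture is of the moment at which its call begins: read the wrist's pose just before it. get_calibration takes no time and is no camera call; for the wrist camera it gives the pose at the moment of the call.
- order.hand_in(): hands the job in; it is judged then, once.
Trained networks look in the newest picture that a camera, given by its name, has taken for a name from the list of things; names that differ only in an ending like _2 or _b are one class to them, and where a whole thing is asked for, a point or a joint stands for the part that bears it (a point fixed in the world has none). Each returns a list of dicts, best first, with "p" (0 to 1); they miss things now and then, are a little off and sometimes report something else, mostly with a low value. They report only what shows in the picture. A call takes as long as a camera call. They do not tell look-alikes from the thing itself.
- find_in(camera, target): "location" ([x, y, z] in m, in the coordinates of the camera as it stood for that picture, good to about 4 mm: the middle of the surface that is visible of it).
- masks_of(camera, target): "mask" (480x640 bool, what is visible of it).
The state is a dict: "clock": time; "joint_pos": joint angles; "dq": joint speeds; "effort": joint torques, N m; "eef_pos": TCP position; "eef_rot": TCP orientation; "wrist_force": force on the tool from outside, world axes, zero at the start; "ft_torque": the same for the moment, N m; "gripper_width": finger opening in m; "grasp_force": force on a finger pad.
Only numpy, scipy, OpenCV 4.12 (cv2) and the standard library are available. Lean on these libraries where they do the work, as an engineer would, in place of code of your own. Each camera call takes 0.05 s, during which the arm holds its last target. There are 200 camera calls.

## Working session

There is one attempt and no reset: what is moved stays moved. The work goes in short steps, Python scripts to look and compute and a tool call to move; the robot and the scene stay as the last step left them, time stands still between calls to the robot, and variables do not carry over. Pictures are saved under pics/ and viewed, at most 10 in all, crops included, and the job is handed in when it is done.

Besides the shell and the picture viewer there is one more tool, called after ">>>" as name(argument=value, ...), one argument or row to a line, values as JSON. apply_moves: Moves the arm, as the interface text tells. Its arguments: {"type":"object","properties":{"xyz":{"type":"array","items":{"type":"array","items":{"type":"number"}}},"rot":{"type":"array","items":{"type":"array","items":{"type":"number"}}},"hand":{"type":"number"},"newtons":{"type":"number"}},"required":["xyz","rot"]}

```bash
mkdir -p pics; ls; cat > h.py <<'E'
import numpy as np, cv2
from bench import ctrl, imaging, order, find_in, masks_of
def w(cam,p):
    T=imaging.get_calibration(cam)["T"]; return (T@np.r_[p,1])[:3]
def cloud(cam,d,mask=None):
    c=imaging.get_calibration(cam); K=c["mtx"]
    v,u=np.nonzero((d>0)&(mask if mask is not None else True)); z=d[v,u]
    x=(u-K[0,2])/K[0,0]*z; y=(v-K[1,2])/K[1,1]*z
    return (np.c_[x,-y,-z,np.ones_like(z)]@c["T"].T)[:,:3],u,v
E
python3 - <<'E'
from h import *
for c in ["top","side"]:
    im,d=imaging.read_camera(c); cv2.imwrite(f"pics/{c}0.png",im[:,:,::-1]); np.save(f"{c}_d.npy",d)
    for n in ["machine","presser_foot","lever","bag_base","cork_coaster","quilting_ruler","rotary_cutter","tape_measure","thread_cone","pincushion","bobbin_box"]:
        for r in find_in(c,n)[:4]:
            if r["p"]>.25: print(c,n,round(r["p"],2),w(c,r["location"]).round(3))
print(ctrl.get_obs())
print(imaging.get_calibration("top"))
E
```

```text
pics
top machine 0.6 [0.635 0.097 0.282]
top presser_foot 0.35 [0.414 0.351 0.058]
top bag_base 0.72 [ 0.514 -0.292  0.009]
top bag_base 0.67 [0.293 0.182 0.003]
top bag_base 0.56 [ 0.21  -0.326  0.005]
top cork_coaster 0.75 [ 0.474 -0.476  0.014]
top cork_coaster 0.56 [ 0.618 -0.466  0.005]
top cork_coaster 0.42 [ 0.677 -0.172  0.018]
top quilting_ruler 0.57 [ 0.704 -0.319  0.008]
top rotary_cutter 0.58 [ 0.478 -0.476  0.016]
top tape_measure 0.73 [ 0.68  -0.173  0.017]
top tape_measure 0.64 [ 0.478 -0.475  0.015]
top thread_cone 0.6 [0.417 0.356 0.054]
top thread_cone 0.36 [0.514 0.413 0.036]
top pincushion 0.85 [0.511 0.411 0.034]
top bobbin_box 0.76 [0.631 0.426 0.005]
side machine 0.95 [0.635 0.07  0.135]
side presser_foot 0.4 [ 0.677 -0.178  0.014]
side bag_base 0.8 [ 0.518 -0.297  0.007]
side bag_base 0.8 [0.297 0.182 0.004]
side bag_base 0.62 [ 0.21  -0.325  0.001]
side cork_coaster 0.7 [ 0.616 -0.47   0.009]
side quilting_ruler 0.92 [ 0.704 -0.33   0.005]
side rotary_cutter 0.7 [ 0.677 -0.178  0.012]
side rotary_cutter 0.68 [ 0.473 -0.484  0.018]
side tape_measure 0.71 [ 0.6
[... 660 characters left out ...]
19329e+02]), 'wrist_force': array([0.20530296, 0.75274854, 0.16672391]), 'ft_torque': array([-0.00116981, -0.00955842, -0.0143142 ]), 'grasp_force': 0.0, 'gripper_width': 0.0851978571346041}
{'mtx': array([[439.56471692,   0.        , 321.28286984],
       [  0.        , 439.56471692, 235.15167038],
       [  0.        ,   0.        ,   1.        ]]), 'T': array([[-1.21494227e-02,  9.97800947e-01, -6.51587374e-02,
         3.85413661e-01],
       [-9.99925874e-01, -1.20715266e-02,  1.58906530e-03,
        -1.44189308e-02],
       [ 7.99005434e-04,  6.51732137e-02,  9.97873646e-01,
         1.28832104e+00],
       [ 0.00000000e+00,  0.00000000e+00,  0.00000000e+00,
         1.00000000e+00]])}
```

View pics/top0.png

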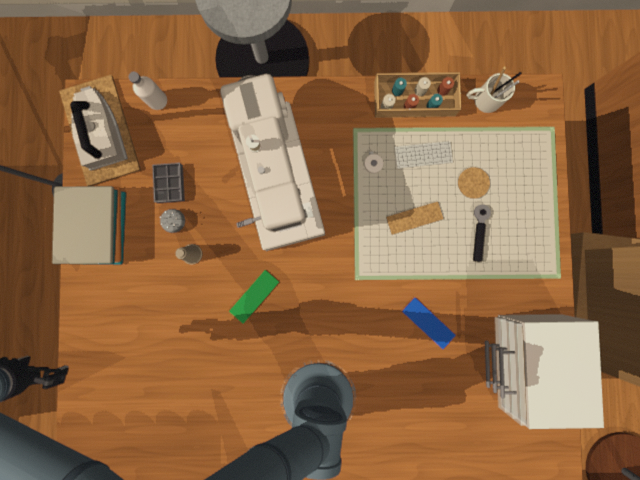

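View pics/side0.png

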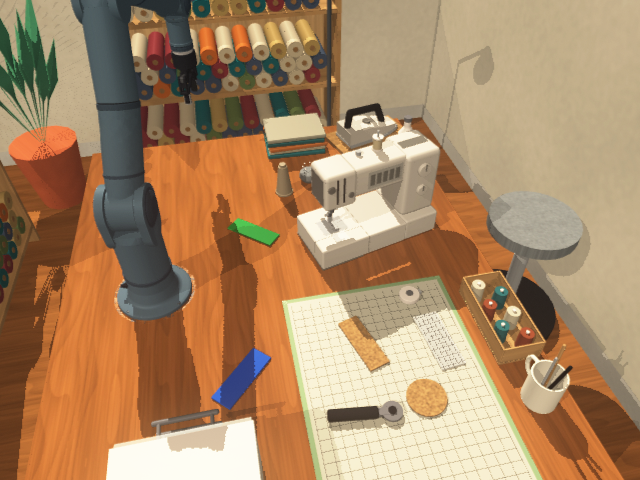

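The top view shows three rectangles. Cork is at px (415,217), blue at (428,322) and green at (255,297). Only the speckled brown one on the mat fits the description. The machine's head is at about px (275,205), and its lever sticks out left at (245,222), toward world +y. Next I fit the machine and the cork.

```bash
python3 - <<'E'
from h import *
im,_=imaging.read_camera("top"); d=np.load("top_d.npy")
P,u,v=cloud("top",d)
def rect(sel,name):
    Q=P[sel]; print(name,sel.sum(),[np.round(a,4) for a in cv2.minAreaRect((Q[:,:2]*1000).astype(np.float32))],"z",np.median(Q[:,2]).round(4))
    return cv2.boxPoints(cv2.minAreaRect((Q[:,:2]*1000).astype(np.float32))).round(0).tolist()
box=(u>215)&(u<330)&(v>70)&(v<252)
print(rect(box&(P[:,2]>.04)&(P[:,2]<.36),"all"))
print(rect(box&(P[:,2]>.265)&(P[:,2]<.30),"top"))
print(rect(box&(P[:,2]>.068)&(P[:,2]<.082),"bed"))
print(rect(box&(u<262)&(v>212)&(v<232)&(P[:,2]>.13)&(P[:,2]<.2),"lever"))
hsv=cv2.cvtColor(im,cv2.COLOR_RGB2HSV); S=hsv[v,u,1]
m=(u>380)&(u<450)&(v>195)&(v<240)&(S>90)
print(rect(m,"cork"))
for c in ["top","side"]:
    if c=="side": imaging.read_camera(c)
    for n in ["lever","lever_paddle","presser_foot"]:
        for r in find_in(c,n)[:3]: print(c,n,round(r["p"],2),w(c,r["location"]).round(3))
a=cv2.resize(im[190:245,375:460],None,fx=7,fy=7,interpolation=cv2.INTER_CUBIC)
cv2.imwrite("pics/crop1.png",a[:,:,::-1])
E
```

```text
all 10758 [array([642.8659, 129.6443]), array([414.2511, 217.3108]), np.float64(14.3685)] z 0.2821
[[415.0, 184.0], [469.0, -27.0], [870.0, 76.0], [817.0, 286.0]]
top 6785 [array([647.5121, 115.2392]), array([357.402 , 130.2967]), np.float64(14.3792)] z 0.2842
[[458.0, 134.0], [491.0, 8.0], [837.0, 97.0], [804.0, 223.0]]
bed 3060 [array([634.9373, 108.5792]), array([387.7145, 179.7507]), np.float64(14.4606)] z 0.074
[[425.0, 147.0], [470.0, -27.0], [845.0, 70.0], [800.0, 244.0]]
lever 124 [array([496.2061, 169.4729]), array([15.2028, 67.314 ]), np.float64(13.8337)] z 0.1685
[[481.0, 200.0], [497.0, 135.0], [512.0, 139.0], [496.0, 204.0]]
cork 1018 [array([ 518.0596, -290.6304]), array([ 55.5562, 161.8698]), np.float64(16.1019)] z 0.0075
[[469.0, -221.0], [514.0, -376.0], [567.0, -361.0], [522.0, -205.0]]
top presser_foot 0.53 [0.414 0.353 0.057]
side lever 0.2 [ 0.521 -0.296  0.008]
```

View pics/crop1.png

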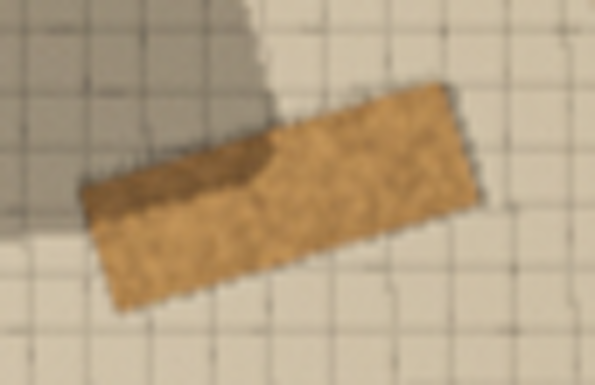

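The crop shows the plain brown cork rectangle, 56 x 160 mm, lying at about 106°. That confirms it as the bag base. The machine's yaw is 14.4° and its origin is near (0.519, 0.079). The lever comes first.

>>> apply_moves(
  xyz=[
    [0.5,-0.66,0],
    [0.5,-0.66,0],
    [0.5,-0.66,0],
    [0.5,-0.66,0],
    [0.5,-0.66,0],
    [0.5,-0.66,0],
    [0.5,-0.66,0],
    [0.5,-0.66,0],
    [0.5,-0.66,0],
    [0.5,-0.66,0],
    [0.5,-0.66,0],
    [0.5,-0.66,0],
  ],
  rot=[
    [0,0,-0.0385],
    [0,0,-0.0385],
    [0,0,-0.0385],
    [0,0,-0.0385],
    [0,0,-0.0385],
    [0,0,-0.0385],
    [0,0,-0.0385],
    [0,0,-0.0385],
    [0,0,-0.0385],
    [0,0,-0.0385],
    [0,0,-0.0385],
    [0,0,-0.0385],
  ],
  hand=0,
)

```text
clock: 2.6
eef_pos: [0.3989, 0.3124, 0.2316]
eef_rot: [180.0, -0.0, 112.8]
wrist_force: [0.6, -0.1, -0.9]
gripper_width: 0.0852
grasp_force: 0.0
```

>>> apply_moves(
  xyz=[
    [0.46,-0.62,0],
    [0.46,-0.62,0],
    [0.46,-0.62,0],
    [0.46,-0.62,0],
    [0.46,-0.62,0],
    [0,0,0],
    [0,0,0],
  ],
  rot=[
    [0,0,-0.015],
    [0,0,-0.015],
    [0,0,-0.015],
    [0,0,-0.015],
    [0,0,-0.015],
    [0,0,0],
    [0,0,0],
  ],
)

```text
clock: 3.18
eef_pos: [0.4915, 0.1872, 0.2316]
eef_rot: [180.0, 0.0, 104.1]
wrist_force: [-1.0, 0.2, 0.5]
gripper_width: 0.0852
grasp_force: 0.0
```

```bash
cat > wr.py <<'E'
from h import *
def wproj(p,c):
    q=np.linalg.inv(c["T"])@np.r_[p,1]; x,y,z=q[0],-q[1],-q[2]
    r=np.hypot(x,y); th=np.arctan2(r,z); K=c["mtx"]
    return np.array([K[0,2]+K[0,0]*th*x/r, K[1,2]+K[1,1]*th*y/r])
def wcloud(d,c):
    K=c["mtx"]; v,u=np.nonzero(d>0); z=d[v,u]
    a=(u-K[0,2])/K[0,0]; b=(v-K[1,2])/K[1,1]; th=np.hypot(a,b)
    s=np.where(th>1e-6,np.tan(th)/np.maximum(th,1e-6),1)
    return (np.c_[a*s*z,-b*s*z,-z,np.ones_like(z)]@c["T"].T)[:,:3],u,v
A=np.radians(14.4); ex=np.array([np.cos(A),np.sin(A),0]); ey=np.array([-np.sin(A),np.cos(A),0]); O=np.array([.519,.079,0])
def M(x,y,z): return O+np.array(x)*ex+np.array(y)*ey+np.array([0,0,z])
def inM(P): D=P-O; return np.c_[D@ex,D@ey,D[:,2]]
E
python3 - <<'E'
from wr import *
o=ctrl.get_obs(); print(o["clock"],o["eef_pos"],o["eef_rot"])
c=imaging.get_calibration("wrist"); im,d=imaging.read_camera("wrist")
cv2.imwrite("pics/w1.png",im[:,:,::-1])
P,u,v=wcloud(d,c); Q=inM(P)
s=(Q[:,1]>.06)&(Q[:,1]<.14)&(abs(Q[:,0])<.03)&(Q[:,2]>.13)&(Q[:,2]<.2)
print(s.sum(), "lever x range",np.percentile(Q[s,0],[2,50,98]), "y",np.percentile(Q[s,1],[2,98]))
if s.sum(): print(np.polyfit(Q[s,1],Q[s,2],1),np.polyfit(Q[s,1],Q[s,0],1))
print("px of paddle",wproj(M(0,.111,.156),c))
E
```

```text
3.1833 [0.49148249 0.18718296 0.2316282 ] [1.79953493e+02 1.78438946e-02 1.04067164e+02]
2415 lever x range [-0.00637303  0.00019527  0.00687042] y [0.06209513 0.12681514]
[-0.42578397  0.21151536] [ 3.11660186e-03 -5.32306885e-05]
px of paddle [317.53567422 249.52339183]
```

View pics/w1.png

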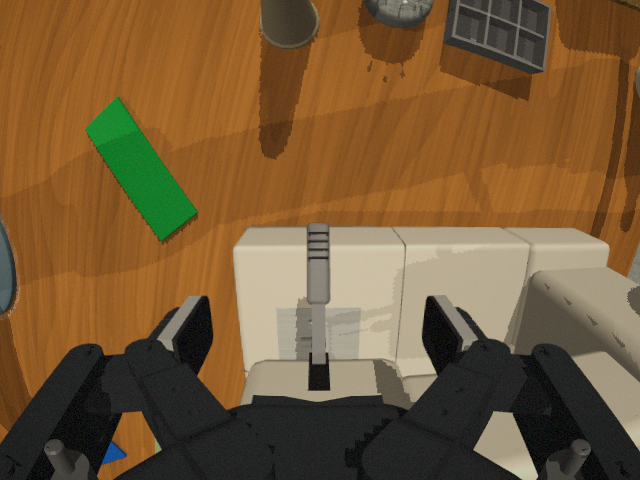

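The wrist view shows the grey lever pointing rearward at px (318,225–300), midway between the fingers. The fit puts it at machine x = 0.0, with its tip at y = 127 mm. I'll go down and grip it.

>>> apply_moves(
  xyz=[
    [0,0,-0.6],
    [0,0,-0.6],
    [0,0,-0.6],
    [0,0,-0.5],
    [0,0,0],
  ],
  rot=[
    [0,0,0],
    [0,0,0],
    [0,0,0],
    [0,0,0],
    [0,0,0],
  ],
)

```text
clock: 3.65
eef_pos: [0.4854, 0.1904, 0.135]
eef_rot: [-179.5, 0.1, 104.6]
wrist_force: [-0.4, -0.1, -0.7]
gripper_width: 0.0857
grasp_force: 0.0
```

>>> apply_moves(
  xyz=[
    [0,0,0],
    [0,0,0],
    [0,0,0],
    [0,0,0],
    [0,0,0],
    [0,0,0],
    [0,0,0],
    [0,0,0],
    [0,0,0],
    [0,0,0],
  ],
  rot=[
    [0,0,0],
    [0,0,0],
    [0,0,0],
    [0,0,0],
    [0,0,0],
    [0,0,0],
    [0,0,0],
    [0,0,0],
    [0,0,0],
    [0,0,0],
  ],
  hand=1,
  newtons=25,
)

```text
clock: 4.48
eef_pos: [0.4913, 0.19, 0.14]
eef_rot: [179.9, -0.0, 104.4]
wrist_force: [3.3, 1.2, 2.9]
gripper_width: 0.0131
grasp_force: 29.4
```

>>> apply_moves(
  xyz=[
    [-0.023,0.088,0.216],
    [-0.017,0.066,0.224],
    [-0.011,0.044,0.232],
    [-0.005,0.021,0.234],
    [0,-0.002,0.235],
    [0.007,-0.025,0.233],
    [0.013,-0.049,0.232],
    [0.018,-0.071,0.223],
    [0.024,-0.092,0.214],
    [0,0,0.05],
    [0,0,0],
    [0,0,0],
  ],
  rot=[
    [0,0,0],
    [0,0,0],
    [0,0,0],
    [0,0,0],
    [0,0,0],
    [0,0,0],
    [0,0,0],
    [0,0,0],
    [0,0,0],
    [0,0,0],
    [0,0,0],
    [0,0,0],
  ],
)

```text
clock: 5.48
eef_pos: [0.4916, 0.1881, 0.2227]
eef_rot: [179.9, 0.1, 104.3]
wrist_force: [4.5, -0.1, -3.1]
gripper_width: 0.0132
grasp_force: 25.1
```

>>> apply_moves(
  xyz=[
    [0,0,0],
    [0,0,0],
    [0,0,0],
  ],
  rot=[
    [0,0,0],
    [0,0,0],
    [0,0,0],
  ],
)

```text
clock: 5.73
eef_pos: [0.4916, 0.1881, 0.2227]
eef_rot: [179.9, 0.1, 104.3]
wrist_force: [4.8, -0.9, -2.7]
gripper_width: 0.013
grasp_force: 25.1
```

>>> apply_moves(
  xyz=[
    [0,0,0],
    [0,0,0],
    [0,0,0],
    [0,0,0],
    [0,0,0],
    [0,0,0],
    [0,0,0.6],
    [0,0,0.8],
    [0,0,0.8],
    [0,0,0.4],
    [0,0,0],
  ],
  rot=[
    [0,0,0],
    [0,0,0],
    [0,0,0],
    [0,0,0],
    [0,0,0],
    [0,0,0],
    [0,0,0],
    [0,0,0],
    [0,0,0],
    [0,0,0],
    [0,0,0],
  ],
  hand=0,
)

```text
clock: 6.65
eef_pos: [0.4931, 0.1899, 0.3322]
eef_rot: [179.5, -0.2, 104.4]
wrist_force: [0.5, 0.2, 0.1]
gripper_width: 0.0854
grasp_force: 0.0
```

```bash
python3 - <<'E'
from wr import *
o=ctrl.get_obs(); print(o["clock"],o["eef_pos"],o["eef_rot"])
c=imaging.get_calibration("wrist"); im,d=imaging.read_camera("wrist")
P,u,v=wcloud(d,c); Q=inM(P)
s=(Q[:,1]>.08)&(Q[:,1]<.14)&(abs(Q[:,0])<.012)&(Q[:,2]>.13)&(Q[:,2]<.27)
print(s.sum(), np.percentile(Q[s,0],[2,50,98]), np.polyfit(Q[s,1],Q[s,2],1), "expect slope",np.tan(.45))
# foot / bed edge check with side camera
im,d=imaging.read_camera("side"); P,u,v=cloud("side",d); Q=inM(P)
s=(abs(Q[:,0])<.04)&(abs(Q[:,1])<.05)&(Q[:,2]>.08)&(Q[:,2]<.17)
for z in np.arange(.08,.17,.01):
    k=s&(Q[:,2]>z)&(Q[:,2]<z+.01)
    if k.sum()>3: print(round(z,3),k.sum(),np.percentile(Q[k,0],[3,50,97]).round(4),np.percentile(Q[k,1],[3,50,97]).round(4))
b=(Q[:,2]>.066)&(Q[:,2]<.084)&(Q[:,0]>-.1)&(Q[:,0]<.15)&(abs(Q[:,1])<.12)
print("bed",np.median(Q[b&(abs(Q[:,1]+.06)<.02),2]),Q[b].min(0),np.percentile(Q[b],[1,99],axis=0))
a=cv2.resize(im[130:270,280:450],None,fx=4,fy=4,interpolation=cv2.INTER_CUBIC); cv2.imwrite("pics/foot.png",a[:,:,::-1])
E
```

```text
6.65 [0.49307219 0.18985947 0.33217345] [ 1.79487662e+02 -1.76668860e-01  1.04372188e+02]
1184 [-6.63973295e-03 -1.95205999e-06  6.76821266e-03] [0.40693157 0.19130923] expect slope 0.4830550656165784
0.08 56 [-0.0087 -0.0013  0.0119] [-0.023  -0.0026  0.0179]
0.09 17 [-0.0059  0.0005  0.0075] [-0.0293  0.0094  0.0182]
0.1 11 [-0.0052 -0.0008  0.0067] [0.008  0.0123 0.0184]
0.11 15 [-0.0128 -0.0065  0.0011] [0.0087 0.0122 0.0203]
0.12 9 [-0.0119 -0.0022  0.0053] [-0.0045 -0.0011  0.012 ]
0.13 9 [-0.0021  0.0038  0.0185] [-0.0077 -0.0034 -0.0004]
bed 0.07315215836378586 [-0.07627459 -0.09490721  0.06603105] [[-0.07320424 -0.09218484  0.06700951]
 [ 0.14740688  0.08228015  0.07866183]]
```

View pics/foot.png

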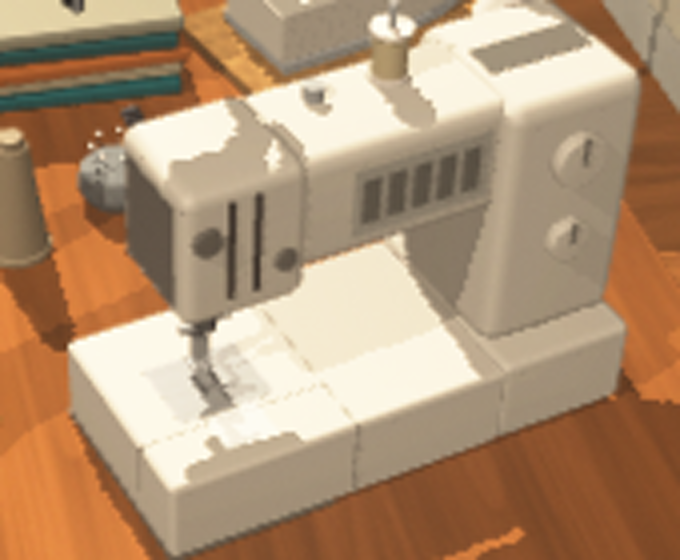

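The side crop shows the foot raised, with a gap and its shadow below it (crop px 210,385), and the bed clear. I'll check the lever angle more closely before I leave it.

```bash
python3 - <<'E'
from wr import *
from scipy.stats import theilslopes
c=imaging.get_calibration("wrist"); im,d=imaging.read_camera("wrist")
P,u,v=wcloud(d,c); Q=inM(P)
s=(Q[:,1]>.06)&(Q[:,1]<.135)&(abs(Q[:,0])<.005)&(Q[:,2]>.19)&(Q[:,2]<.27)
for a in np.arange(.06,.13,.008):
    k=s&(Q[:,1]>a)&(Q[:,1]<a+.008); 
    if k.sum()>5: print(round(a+.004,3),k.sum(),np.median(Q[k,2]).round(4))
k=s&(Q[:,1]>.085)&(Q[:,1]<.12); t=theilslopes(Q[k,2][::2],Q[k,1][::2]); print(np.arctan(t[0]), "tip",np.percentile(Q[s,1],99))
E
```

```text
0.064 83 0.215
0.072 94 0.2186
0.08 84 0.2221
0.088 132 0.2271
0.096 135 0.2307
0.104 146 0.2345
0.112 150 0.238
0.12 163 0.2416
0.128 121 0.2414
0.42950805105046874 tip 0.12791340671567838
```

>>> apply_moves(
  xyz=[
    [0,0,0.75],
    [0.066,-0.84,0],
    [0.066,-0.84,0],
    [0.066,-0.84,0],
    [0.066,-0.84,0],
    [0.066,-0.84,0],
    [0.066,-0.84,0],
    [0.066,-0.84,0],
    [0.066,-0.84,0],
    [0.066,-0.84,0],
    [0.066,-0.84,0],
    [0.066,-0.84,0],
  ],
  rot=[
    [0,0,0],
    [0,0,0],
    [0,0,0],
    [0,0,0],
    [0,0,0],
    [0,0,0],
    [0,0,0],
    [0,0,0],
    [0,0,0],
    [0,0,0],
    [0,0,0],
    [0,0,0],
  ],
)

```text
clock: 7.8
eef_pos: [0.5182, -0.1818, 0.3551]
eef_rot: [-179.8, -0.1, 104.4]
wrist_force: [0.5, -0.1, 0.4]
gripper_width: 0.0857
grasp_force: 0.0
```

>>> apply_moves(
  xyz=[
    [0.066,-0.84,-0.3],
    [0.066,-0.84,-0.3],
    [0.066,-0.84,-0.3],
    [0.066,-0.84,-0.3],
    [0.066,-0.84,-0.3],
    [0,0,-0.8],
    [0,0,-0.8],
    [0,0,-0.8],
    [0,0,0],
    [0,0,0],
  ],
  rot=[
    [0,0,0.003],
    [0,0,0.003],
    [0,0,0.003],
    [0,0,0.003],
    [0,0,0.003],
    [0,0,0],
    [0,0,0],
    [0,0,0],
    [0,0,0],
    [0,0,0],
  ],
)

```text
clock: 8.63
eef_pos: [0.5304, -0.347, 0.1976]
eef_rot: [-179.7, -0.3, 106.1]
wrist_force: [0.4, 0.4, 0.7]
gripper_width: 0.0857
grasp_force: 0.0
```

```bash
cat > cork.py <<'E'
from wr import *
o=ctrl.get_obs(); print(o["clock"],o["eef_pos"].round(4),o["eef_rot"].round(2))
c=imaging.get_calibration("wrist"); im,d=imaging.read_camera("wrist")
cv2.imwrite("pics/w2.png",im[:,:,::-1])
ms=masks_of("wrist","bag_base"); print([(round(m["p"],2),m["mask"].sum()) for m in ms])
P,u,v=wcloud(d,c)
m=ms[0]["mask"][v,u]&(P[:,2]<.02)&(P[:,2]>-.005)
r=cv2.minAreaRect((P[m][:,:2]*1000).astype(np.float32)); print(r, cv2.boxPoints(r).round(1).tolist(), np.median(P[m][:,2]))
E
python3 cork.py
```

```text
8.6333 [ 0.5304 -0.347   0.1976] [-179.66   -0.29  106.09]
[(0.94, np.int64(10882)), (0.8, np.int64(5067))]
((514.9566650390625, -289.80755615234375), (56.911590576171875, 160.29368591308594), 16.342185974121094) [[465.1000061035156, -220.89999389648438], [510.20001220703125, -374.70001220703125], [564.7999877929688, -358.70001220703125], [519.7000122070312, -204.89999389648438]] 0.010354068028260555
```

View pics/w2.png

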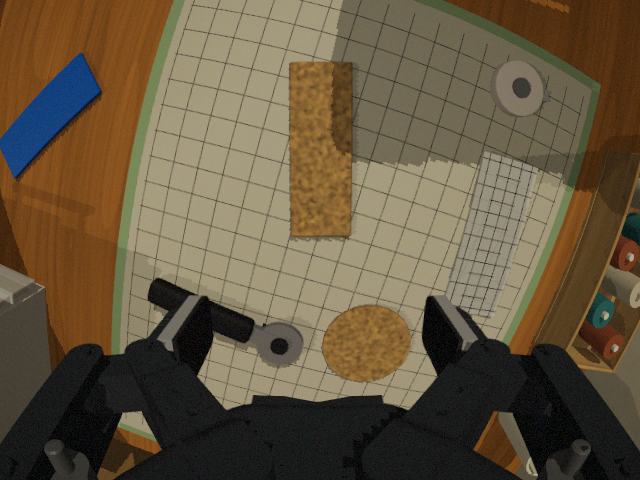

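The wrist view shows the cork at px (290–350, 62–237), square to the gripper, with the coaster and cutter clear of it. It fits at (0.515, -0.290), so I can descend.

>>> apply_moves(
  xyz=[
    [0.03,0,-0.8],
    [0,0,-0.8],
    [0,0,-0.8],
    [0,0,-0.8],
    [0,0,-0.7],
    [0,0,-0.5],
    [0,0,0],
    [0,0,0],
  ],
  rot=[
    [0,0,0],
    [0,0,0],
    [0,0,0],
    [0,0,0],
    [0,0,0],
    [0,0,0],
    [0,0,0],
    [0,0,0],
  ],
)

```text
clock: 9.4
eef_pos: [0.535, -0.3491, 0.0263]
eef_rot: [179.9, 0.1, 106.1]
wrist_force: [0.6, 0.7, -0.2]
gripper_width: 0.0853
grasp_force: 0.0
```

>>> apply_moves(
  xyz=[
    [0,0,-0.2],
    [0,0,-0.2],
    [0,0,-0.15],
    [0,0,0],
    [0,0,0],
  ],
  rot=[
    [0,0,0],
    [0,0,0],
    [0,0,0],
    [0,0,0],
    [0,0,0],
  ],
)

```text
clock: 9.82
eef_pos: [0.5337, -0.3485, 0.0029]
eef_rot: [-180.0, -0.0, 106.1]
wrist_force: [0.3, 0.3, 0.1]
gripper_width: 0.0853
grasp_force: 0.0
```

>>> apply_moves(
  xyz=[
    [0,0,-0.12],
    [0,0,0],
    [0,0,0],
    [0,0,0],
    [0,0,0],
    [0,0,0],
    [0,0,0],
  ],
  rot=[
    [0,0,0],
    [0,0,0],
    [0,0,0],
    [0,0,0],
    [0,0,0],
    [0,0,0],
    [0,0,0],
  ],
  hand=1,
  newtons=30,
)

```text
clock: 10.4
eef_pos: [0.5346, -0.3496, -0.0006]
eef_rot: [179.9, 0.1, 106.1]
wrist_force: [-0.2, 0.4, 5.8]
gripper_width: 0.0547
grasp_force: 34.8
```

>>> apply_moves(
  xyz=[
    [0,0,0.2],
    [0,0,0.4],
    [0,0,0.6],
    [0,0,0.7],
    [0,0,0.7],
    [0,0,0.4],
    [0,0,0],
    [0,0,0],
  ],
  rot=[
    [0,0,0],
    [0,0,0],
    [0,0,0],
    [0,0,0],
    [0,0,0],
    [0,0,0],
    [0,0,0],
    [0,0,0],
  ],
)

```text
clock: 11.07
eef_pos: [0.5345, -0.3491, 0.1199]
eef_rot: [179.9, 0.1, 106.1]
wrist_force: [-0.5, 0.1, -1.7]
gripper_width: 0.0551
grasp_force: 31.9
```

>>> apply_moves(
  xyz=[
    [0.06,0.36,0],
    [0.11,0.72,0],
    [0.11,0.72,0],
    [0.11,0.72,0],
    [0.11,0.72,0],
    [0.11,0.72,0],
    [0.11,0.72,0],
    [0.11,0.72,0],
    [0.06,0.36,0],
    [0,0,0],
    [0,0,0],
    [0,0,0],
  ],
  rot=[
    [0,0,-0.002],
    [0,0,-0.002],
    [0,0,-0.002],
    [0,0,-0.002],
    [0,0,-0.002],
    [0,0,-0.002],
    [0,0,-0.002],
    [0,0,-0.002],
    [0,0,0],
    [0,0,0],
    [0,0,0],
    [0,0,0],
  ],
)

```text
clock: 12.07
eef_pos: [0.5682, -0.1197, 0.1174]
eef_rot: [-179.9, 0.0, 104.2]
wrist_force: [0.2, -1.0, -0.7]
gripper_width: 0.0547
grasp_force: 31.9
```

```bash
cat > held.py <<'E'
from wr import *
import sys
o=ctrl.get_obs(); t=inM(o["eef_pos"][None])[0]; print(o["clock"],o["eef_pos"].round(4),o["eef_rot"].round(2),"TCP in M",t.round(4),o["gripper_width"])
c=imaging.get_calibration("wrist"); im,d=imaging.read_camera("wrist")
cv2.imwrite(sys.argv[1],im[:,:,::-1])
ms=masks_of("wrist","bag_base"); print([(round(m["p"],2),m["mask"].sum()) for m in ms])
P,u,v=wcloud(d,c); Q=inM(P)
for m0 in ms[:2]:
    m=cv2.erode(m0["mask"].astype(np.uint8),np.ones((3,3)))[v,u]>0
    m&=abs(Q[:,2]-np.median(Q[m,2]))<.03
    if m.sum()<300: continue
    k=Q[m]; z=np.polyfit(k[:,1],k[:,2],1); 
    print(m.sum(),"x",np.percentile(k[:,0],[1,99]).round(4),"y",np.percentile(k[:,1],[1,99]).round(4),"top z at rear/front",np.polyval(z,[t[1]+.143,t[1]]).round(4), "rollslope",np.polyfit(k[:,0],k[:,2],1)[0].round(3))
    r=cv2.minAreaRect((Q[m][:,:2]*1000).astype(np.float32)); print(r)
E
python3 held.py pics/w3.png
```

```text
12.0667 [ 0.5682 -0.1197  0.1174] [-1.7987e+02  4.0000e-02  1.0419e+02] TCP in M [-0.0018 -0.2047  0.1174] 0.05468517578559911
[(0.63, np.int64(51938)), (0.63, np.int64(351))]
50854 x [-0.0294  0.0239] y [-0.2203 -0.086 ] top z at rear/front [0.1278 0.1285] rollslope -0.003
((-2.7822399139404297, -153.22140502929688), (55.5635986328125, 139.57566833496094), 0.2870926856994629)
```

View pics/w3.png

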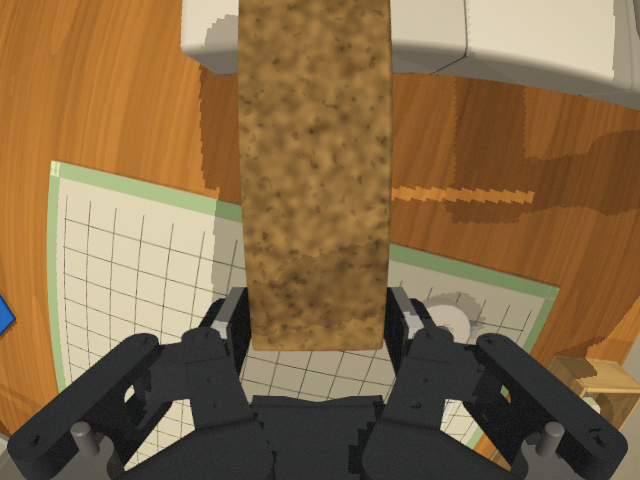

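The wrist view shows the cork held level between the fingers at px (240–390, 0–350), with its near end at row 350. It sits at x = -2.3 mm, so I shift it over and lower it to just above the bed.

>>> apply_moves(
  xyz=[
    [0.053,0.014,-0.3],
    [0,0,-0.3],
    [0,0,-0.3],
    [0,0,-0.1],
    [0,0,0],
    [0,0,0],
    [0,0,0],
  ],
  rot=[
    [0,0,0.0015],
    [0,0,0],
    [0,0,0],
    [0,0,0],
    [0,0,0],
    [0,0,0],
    [0,0,0],
  ],
)

```text
clock: 12.75
eef_pos: [0.5718, -0.118, 0.0783]
eef_rot: [180.0, 0.0, 104.4]
wrist_force: [-0.3, -0.3, -0.3]
gripper_width: 0.0546
grasp_force: 31.9
```

>>> apply_moves(
  xyz=[
    [0,0,-0.04],
    [0,0,0],
    [0,0,0],
    [0,0,0],
  ],
  rot=[
    [0,0,0],
    [0,0,0],
    [0,0,0],
    [0,0,0],
  ],
)

```text
clock: 13.08
eef_pos: [0.5718, -0.1177, 0.0769]
eef_rot: [180.0, 0.0, 104.5]
wrist_force: [0.4, -0.8, 0.1]
gripper_width: 0.055
grasp_force: 31.9
```

>>> apply_moves(
  xyz=[
    [0,0,-0.06],
    [0,0,-0.05],
    [0,0,0],
    [0,0,0],
    [0,0,0],
  ],
  rot=[
    [0,0,0],
    [0,0,0],
    [0,0,0],
    [0,0,0],
    [0,0,0],
  ],
)

```text
clock: 13.5
eef_pos: [0.5715, -0.1178, 0.0721]
eef_rot: [-180.0, -0.0, 104.4]
wrist_force: [-0.4, -0.4, -0.4]
gripper_width: 0.0552
grasp_force: 31.9
```

```bash
python3 held.py pics/w4.png; python3 - <<'E'
from wr import *
im,d=imaging.read_camera("side"); a=cv2.resize(im[170:300,270:430],None,fx=5,fy=4.6,interpolation=cv2.INTER_CUBIC); cv2.imwrite("pics/s4.png",a[:,:,::-1])
E
```

```text
13.5 [ 0.5715 -0.1178  0.0721] [-179.99   -0.    104.44] TCP in M [ 0.0019 -0.2037  0.0721] 0.05523873051786486
[(0.74, np.int64(51875))]
50761 x [-0.026   0.0273] y [-0.2192 -0.085 ] top z at rear/front [0.0826 0.0832] rollslope -0.001
((0.8398418426513672, -152.23944091796875), (55.4260139465332, 139.79000854492188), 0.7514034509658813)
```

View pics/s4.png

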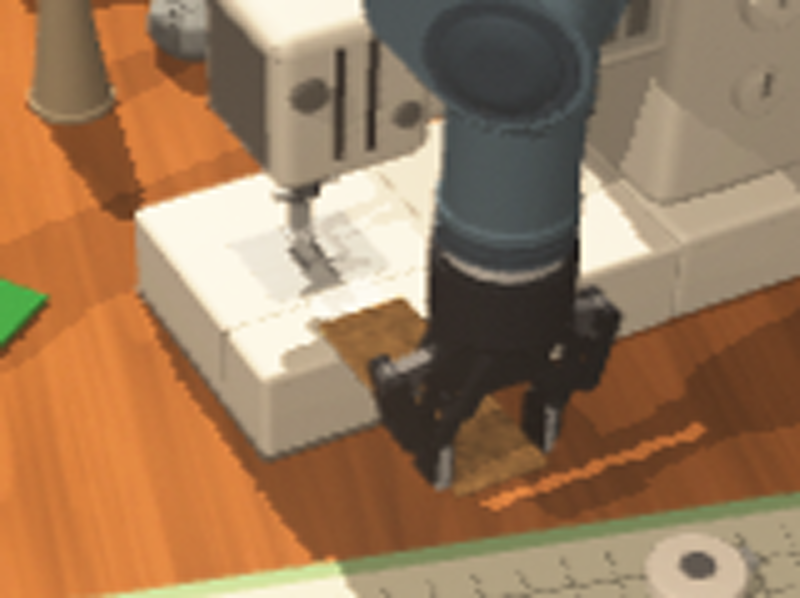

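The side view shows the cork level just above the bed at crop px (370,330), pointing at the foot at (315,260). The arm will pass close to the head, so I advance partway and check the clearance by depth.

>>> apply_moves(
  xyz=[
    [-0.054,0.211,-0.015],
    [-0.054,0.211,0],
    [-0.054,0.211,0],
    [-0.054,0.211,0],
    [-0.054,0.211,0],
    [0,0,0],
    [0,0,0],
    [0,0,0],
  ],
  rot=[
    [0,0,0],
    [0,0,0],
    [0,0,0],
    [0,0,0],
    [0,0,0],
    [0,0,0],
    [0,0,0],
    [0,0,0],
  ],
)

```text
clock: 14.32
eef_pos: [0.5608, -0.0756, 0.0717]
eef_rot: [180.0, 0.0, 104.5]
wrist_force: [0.5, -0.2, 1.0]
gripper_width: 0.0549
grasp_force: 31.9
```

```bash
python3 - <<'E'
from wr import *
o=ctrl.get_obs(); t=inM(o["eef_pos"][None])[0]; print(t,o["joint_pos"].round(1))
for cam in ["side","top"]:
    im,d=imaging.read_camera(cam); P,u,v=cloud(cam,d); Q=inM(P)
    b=(im[v,u].max(1)<140)&(im[v,u,2].astype(int)+5>im[v,u,0])   # dark/blue arm
    for z in np.arange(.12,.44,.03):
        k=b&(Q[:,2]>z)&(Q[:,2]<z+.03)&(Q[:,0]>-.07)&(Q[:,0]<.1)&(Q[:,1]<-.03-0*z)&(Q[:,1]>-.3)
        if k.sum()>5: print(cam,round(z,2),k.sum(),"y rel TCP",(np.percentile(Q[k,1],[2,98])-t[1]).round(3),"x",np.percentile(Q[k,0],[2,98]).round(3))
E
```

```text
[ 0.00208276 -0.16014387  0.07174165] [-32.   30.7  43.7 111.7 -28.   48.6  41.3]
side 0.24 117 y rel TCP [-0.037  0.002] x [-0.032  0.024]
side 0.27 270 y rel TCP [-0.037  0.005] x [-0.033  0.024]
side 0.3 261 y rel TCP [-0.036  0.003] x [-0.031  0.023]
side 0.33 209 y rel TCP [-0.038  0.003] x [-0.033  0.025]
side 0.36 270 y rel TCP [-0.054 -0.003] x [-0.054  0.007]
side 0.39 640 y rel TCP [-0.054  0.008] x [-0.065  0.049]
side 0.42 768 y rel TCP [-0.043  0.024] x [-0.068  0.04 ]
top 0.39 163 y rel TCP [-0.047  0.047] x [-0.044  0.05 ]
top 0.42 649 y rel TCP [-0.043  0.031] x [-0.028  0.045]
```

The wrist column's radius is about 37 mm up to z = 0.36, so it clears the head. I advance the rest of the way.

>>> apply_moves(
  xyz=[
    [-0.054,0.211,0],
    [-0.054,0.211,0],
    [-0.054,0.211,0],
    [-0.054,0.211,0],
    [-0.064,0.208,0],
    [0,0,0],
    [0,0,0],
    [0,0,0],
  ],
  rot=[
    [0,0,0],
    [0,0,0],
    [0,0,0],
    [0,0,0],
    [0,0,0],
    [0,0,0],
    [0,0,0],
    [0,0,0],
  ],
)

```text
clock: 15.08
eef_pos: [0.5496, -0.0335, 0.0717]
eef_rot: [180.0, 0.0, 104.5]
wrist_force: [-0.5, -0.2, -0.6]
gripper_width: 0.0551
grasp_force: 31.9
```

```bash
python3 held.py pics/w5.png
```

```text
15.0833 [ 0.5496 -0.0335  0.0717] [1.7999e+02 2.0000e-02 1.0446e+02] TCP in M [ 0.0017 -0.1166  0.0717] 0.055060774319033334
[(0.75, np.int64(238)), (0.62, np.int64(48136))]
46744 x [-0.0263  0.0271] y [-0.1322  0.0018] top z at rear/front [0.0823 0.0828] rollslope -0.0
((0.3954620361328125, -65.29488372802734), (55.229976654052734, 139.71536254882812), 0.48826831579208374)
```

>>> apply_moves(
  xyz=[
    [0,0,-0.02],
    [0,0,-0.02],
    [0,0,0],
    [0,0,0],
  ],
  rot=[
    [0,0,0],
    [0,0,0],
    [0,0,0],
    [0,0,0],
  ],
)

```text
clock: 15.52
eef_pos: [0.5497, -0.0343, 0.0707]
eef_rot: [180.0, -0.0, 104.4]
wrist_force: [-1.9, 0.7, 5.3]
gripper_width: 0.055
grasp_force: 32.5
```

>>> apply_moves(
  xyz=[
    [0,0,0],
    [0,0,0],
    [0,0,0],
    [0,0,0],
    [0,0,0],
    [0,0,0],
    [0,0,0],
    [0,0,0],
  ],
  rot=[
    [0,0,0],
    [0,0,0],
    [0,0,0],
    [0,0,0],
    [0,0,0],
    [0,0,0],
    [0,0,0],
    [0,0,0],
  ],
  hand=0,
)

```text
clock: 16.18
eef_pos: [0.5495, -0.0334, 0.0699]
eef_rot: [-180.0, -0.0, 104.4]
wrist_force: [0.3, -0.3, -0.2]
gripper_width: 0.0857
grasp_force: 0.0
```

```bash
python3 held.py pics/w6.png
```

```text
16.1833 [ 0.5495 -0.0334  0.0699] [-180.     -0.    104.45] TCP in M [ 0.0016 -0.1165  0.0699] 0.08571192816594171
[(0.87, np.int64(49592)), (0.52, np.int64(199))]
48168 x [-0.0264  0.0273] y [-0.133   0.0012] top z at rear/front [0.0823 0.0824] rollslope -0.0
((0.5110569000244141, -65.82576751708984), (56.001243591308594, 140.46438598632812), 0.5203166007995605)
```

The cork lies flat at x = +0.5 mm with its centre at y ≈ -55 mm. I back off, rise, and cross over to above the lever with the fingers shut.

>>> apply_moves(
  xyz=[
    [0.12,-0.48,0],
    [0.12,-0.48,0],
    [0,0,0.9],
    [0,0,0.9],
    [0,0,0.9],
    [0,0,0.9],
    [0,0,0.9],
    [0,0,0.9],
    [0,0,0.9],
    [0,0,0.9],
    [0,0,0.2],
    [0,0,0],
  ],
  rot=[
    [0,0,0],
    [0,0,0],
    [0,0,0],
    [0,0,0],
    [0,0,0],
    [0,0,0],
    [0,0,0],
    [0,0,0],
    [0,0,0],
    [0,0,0],
    [0,0,0],
    [0,0,0],
  ],
)

```text
clock: 17.28
eef_pos: [0.5611, -0.0727, 0.3697]
eef_rot: [179.6, 0.0, 104.4]
wrist_force: [0.4, 0.5, 0.8]
gripper_width: 0.0852
grasp_force: 0.0
```

>>> apply_moves(
  xyz=[
    [-0.21,0.8,0],
    [-0.21,0.8,0],
    [-0.21,0.8,0],
    [-0.21,0.8,0],
    [-0.21,0.8,0],
    [-0.21,0.8,0],
    [-0.21,0.8,0],
    [-0.21,0.8,0],
    [0,0,0],
    [0,0,0],
  ],
  rot=[
    [0,0,0],
    [0,0,0],
    [0,0,0],
    [0,0,0],
    [0,0,0],
    [0,0,0],
    [0,0,0],
    [0,0,0],
    [0,0,0],
    [0,0,0],
  ],
  hand=1,
)

```text
clock: 18.12
eef_pos: [0.4896, 0.187, 0.3634]
eef_rot: [-179.8, 0.1, 104.8]
wrist_force: [0.2, -0.8, -0.2]
gripper_width: 0.0001
grasp_force: 0.0
```

>>> apply_moves(
  xyz=[
    [0.03,0.02,-0.7],
    [0,0,-0.7],
    [0,0,-0.7],
    [0,0,-0.6],
    [0,0,-0.2],
    [0,0,-0.25],
    [0,0,-0.25],
    [0,0,-0.25],
    [0,0,-0.25],
    [0,0,-0.25],
    [0,0,-0.25],
    [0,0,-0.25],
  ],
  rot=[
    [0,0,0],
    [0,0,0],
    [0,0,0],
    [0,0,0],
    [0,0,0],
    [0,0,0],
    [0,0,0],
    [0,0,0],
    [0,0,0],
    [0,0,0],
    [0,0,0],
    [0,0,0],
  ],
)

```text
clock: 19.12
eef_pos: [0.4943, 0.1849, 0.1799]
eef_rot: [179.9, 0.0, 104.5]
wrist_force: [0.3, -0.4, 4.1]
gripper_width: -0.0003
grasp_force: 1.5
```

>>> apply_moves(
  xyz=[
    [0,0,-0.06],
    [0,0,0],
    [0,0,0],
    [0,0,0],
  ],
  rot=[
    [0,0,0],
    [0,0,0],
    [0,0,0],
    [0,0,0],
  ],
)

```text
clock: 19.45
eef_pos: [0.4926, 0.1845, 0.1773]
eef_rot: [-179.9, 0.0, 104.4]
wrist_force: [0.5, 0.1, -0.3]
gripper_width: -0.0002
grasp_force: 0.0
```

>>> apply_moves(
  xyz=[
    [0,0,-0.1],
    [0,0,-0.1],
    [0,0,-0.1],
    [0,0,0],
    [0,0,0],
  ],
  rot=[
    [0,0,0],
    [0,0,0],
    [0,0,0],
    [0,0,0],
    [0,0,0],
  ],
)

```text
clock: 19.87
eef_pos: [0.4937, 0.1848, 0.1658]
eef_rot: [180.0, 0.0, 104.4]
wrist_force: [0.0, -0.0, 3.8]
gripper_width: -0.0
grasp_force: 1.2
```

>>> apply_moves(
  xyz=[
    [0,0,-0.07],
    [0,0,-0.07],
    [0,0,0],
    [0,0,0],
  ],
  rot=[
    [0,0,0],
    [0,0,0],
    [0,0,0],
    [0,0,0],
  ],
)

```text
clock: 20.2
eef_pos: [0.4943, 0.1846, 0.1643]
eef_rot: [-180.0, -0.1, 104.4]
wrist_force: [-8.0, -4.3, 28.4]
gripper_width: 0.0003
grasp_force: 12.2
```

The force rose to 28 N with the arm held at z = 0.164, so the lever is on its lower stop. I back away upward and check.

>>> apply_moves(
  xyz=[
    [0,0,0.3],
    [0,0,0.8],
    [0,0,0.8],
    [0,0,0.8],
    [0,0,0.8],
    [0,0,0],
    [0,0,0],
  ],
  rot=[
    [0,0,0],
    [0,0,0],
    [0,0,0],
    [0,0,0],
    [0,0,0],
    [0,0,0],
    [0,0,0],
  ],
)

```text
clock: 20.78
eef_pos: [0.4941, 0.1858, 0.3017]
eef_rot: [179.8, -0.1, 104.5]
wrist_force: [-1.0, -1.3, -0.6]
gripper_width: -0.0003
grasp_force: 0.0
```

```bash
python3 - <<'E'
from wr import *
print(ctrl.get_obs()["clock"],ctrl.get_obs()["wrist_force"])
c=imaging.get_calibration("wrist"); im,d=imaging.read_camera("wrist")
P,u,v=wcloud(d,c); Q=inM(P)
s=(Q[:,1]>.08)&(Q[:,1]<.135)&(abs(Q[:,0])<.012)&(Q[:,2]>.12)&(Q[:,2]<.27)
print("lever",s.sum(),np.percentile(Q[s,0],[2,50,98]),np.polyfit(Q[s,1],Q[s,2],1),"was -.4258, .2115 down")
cork_seen=None
for cam in ["top","side"]:
    im,d=imaging.read_camera(cam); P,u,v=cloud(cam,d); Q=inM(P); S=cv2.cvtColor(im,cv2.COLOR_RGB2HSV)[v,u]
    k=(abs(Q[:,0])<.06)&(Q[:,1]>-.16)&(Q[:,1]<.05)&(Q[:,2]>.07)&(Q[:,2]<.09)&(S[:,1]>90)
    if k.sum()>30: print(cam,k.sum(),cv2.minAreaRect((Q[k,:2]*1000).astype(np.float32)),"z",np.median(Q[k,2]))
cv2.imwrite("pics/s9.png",cv2.resize(im[100:300,250:450],None,fx=3,fy=3,interpolation=cv2.INTER_CUBIC)[:,:,::-1])
E
```

```text
20.7833 [-0.96010094 -1.2848321  -0.64712382]
lever 1158 [-7.17374528e-03 -6.51504840e-05  6.97981977e-03] [-0.46762229  0.21338537] was -.4258, .2115 down
top 602 ((1.7775554656982422, -93.29319763183594), (87.0108413696289, 56.61030197143555), 88.19107818603516) z 0.07978589374966039
side 709 ((2.6375370025634766, -59.17216491699219), (161.6013641357422, 61.822261810302734), 89.8792495727539) z 0.07900951715520677
```

View pics/s9.png

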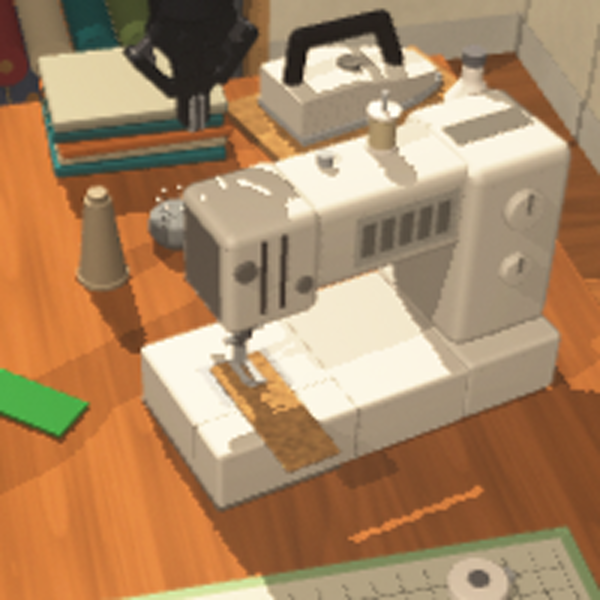

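The side view shows the cork lying flat and straight under the lowered foot (crop px 243,375), overhanging the front of the bed. The lever is fully down and the arm is clear, so I hand it in.

```bash
python3 -c "
from bench import order; print(order.hand_in())"
```

```text
the job is handed in; nothing more can be done
None
```

I handed the job in at about 21 s on the robot clock; the hand-in gave no verdict. In the last check the lever was fully down and the foot was resting on the cork. The cork lay flat and straight, within about 3 mm of the needle line and with its rear end 20–25 mm past the needle. The robot was touching nothing, and the arm was never near enough to the other things to move them.

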